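# Start-of-shift stop check on a hand pendant

### The job

Do the start-of-shift stop check on the yellow hand pendant with the fingertips: first press the round grey enabling button, between the key switch and the red stop, fully in and lift off so that it springs back. Then push the red mushroom stop down until it stays in, and draw the hand well clear. Press lightly, keep off the red stop until its turn, leave the key as it is set, and leave the things standing round the pendant where they are; nothing is to be picked up.

Things in the scene. Friction and masses are not known exactly. Their poses are not given: they have to be found in the camera images.
- pendant: yellow hand pendant lying controls up; magnetic feet and its lead hold it, it does not shift. Box 84 mm (its x, -42 to 42) by 236 mm (its y, -73 to 163), upper face 56 mm up; tail and lead go on at -y to a round black cable clamp. Origin on the table under the centre line, z up. Near its +y end stand, in order along y: key, grey button, red stop.
- button_top (a point): centre of the top of the round grey push button, 21 mm in diameter, at (4, 95, 65.5) mm in the pendant's frame when up; moves down with it. The red stop, 35 mm farther along the pendant's +y, stands 33 mm higher and its rim comes within 17 mm of this centre, so fingertips have about 17 mm free on that side.
- pendant_button (a joint): how far the grey button is pressed, m: 0 up, 0.0025 fully in; a spring (3.2 N a mm, about 8 N fully in) brings it back up when it is let go
- stop_top (a point): centre of the domed top of the red mushroom stop, 35 mm in diameter, at (4, 130, 98.5) mm in the pendant's frame when it is up; it moves straight down with the stop
- pendant_estop (a joint): how far the red stop is pushed, m: 0 up, 0.006 fully in; moves against about 2.5 N of friction and stays where it is left
- key_end (a point): one upper end of the key in the white key switch: an upright blade 11 mm long, 2 mm thick, 17 mm tall (its top 79 mm above the table) that turns about the upright axis at (22, 69) mm in the pendant's frame; this end lies 5.5 mm from that axis. The key turns very easily and may stand at any angle over a quarter turn.
- nozzle: spare copper-coloured gas nozzle, 26 mm in diameter, 68 mm tall, standing upright beside the pendant; origin at the centre of its foot
- bolt: dark M12 hex bolt, 58 mm tall, standing on its 21 mm head beside the pendant; origin at the centre of its foot
- marker: blue paint marker with a black cap, 133 mm long (its y), 13 mm thick, lying beside the pendant; origin under its middle
- tin: blue hinged tin, 66 x 97 mm, 25 mm high, shut, lying beyond the red stop's end of the pendant; origin at the centre of its underside

How it is judged:
On the way, in this order (a step that is already met when the one before it is completed fails the run):
1. the grey button is pressed in at least 1.5 mm by the fingers while the red stop is still up (within 1 mm) (value of joint pendant_button above 0.0015 m and contact force between the fingers and pendant above 0.3 N and value of joint pendant_estop below 0.001 m), for 0.1 s.
2. the grey button is back up (within 0.5 mm) and the fingers are off the pendant, the red stop still up (within 1 mm) (value of joint pendant_button below 0.0005 m and not (contact force between the fingers and pendant above 0.3 N) and value of joint pendant_estop below 0.001 m), for 0.1 s.
3. the red stop is pushed in at least 5 mm by the fingers, the grey button up (value of joint pendant_estop above 0.005 m and contact force between the fingers and pendant above 0.3 N and value of joint pendant_button below 0.0005 m), for 0.1 s.
At the end, for the whole second after the job is handed in: the red stop stays in at least 5 mm of its 6 mm, the grey button is up within 0.5 mm, the key's end is within 2 mm and each of the nozzle, bolt, marker and tin within 8 mm of where it was, and the TCP is more than 50 mm from the top of the red stop (value of joint pendant_estop above 0.005 m and value of joint pendant_button below 0.0005 m and distance between the grasp point and stop_top above 0.05 m and distance of key_end from where it was at the start of the episode below 0.002 m and distance of each of nozzle, bolt, marker, tin from where it was at the start of the episode below 0.008 m); the robot touches nothing.
It fails at once if the pendant is pressed or struck with more than 30 N (contact force between any of the arm, the fingers and pendant above 30 N).
It fails at once if the key is turned (its end moves more than 2 mm) (distance of key_end from where it was at the start of the episode above 0.002 m).
It fails at once if the nozzle, the bolt, the marker or the tin is shifted, tipped or lifted (moves more than 8 mm, or the nozzle or bolt leans more than 0.3 rad) (distance of any of nozzle, bolt, marker, tin from where it was at the start of the episode above 0.008 m or angle between any of nozzle, bolt's own z axis and vertical above 0.3 rad).
It also fails if it takes over 38 s, if anything falls off the work surface, if the arm or the gripper's body presses on something with over 40 N, if the wrist force passes 120 N, or if a joint passes its speed limit or range.

### The arm

A 6-joint arm with a two-finger parallel gripper is mounted at the origin on the work surface; the furniture and walls round the work are solid. World frame = base frame: x ahead of the robot, y to its left, z up, the work surface at z = 0. Lengths are in m, angles in rad, forces in N, time in s.
With the tool pointing down it reaches from about 0.275 to 0.85 m from the base axis. Payload 19 kg.
Tool frame: the origin (TCP) lies between the finger pads, 19 mm behind the fingertips; this is the grasp point; z points along the fingers, y is the line along which they close (so a half turn about z gives the same grasp; the last joint's range is limited). The gripper opens to 85 mm and grips with 20 to 120 N. Pads are 22 mm wide; open, the fingers measure 114 mm over their backs; the gripper's body (76 mm by 85 mm) begins 54 mm behind the grasp point. The pads swing forward as they close: fully open they stand 13 mm farther back than shut.
Start: joints at [-1.381, 0.15, 1.437, -0, 1.554, -0.134], TCP at [0.183, -0.545, 0.25] pointing down, gripper open.
Joint ranges: [-2.8, 2.8], [-0.68, 2.1], [0.12, 2.68], [-1.39, 4.53], [0.16, 2.79], [-2.81, 2.81]. Speed limits (rad/s): [1.89, 1.89, 2.22, 3.01, 3.01, 3.01].

### API

Orientations are given as a 3x3 rotation matrix whose columns are the frame's x, y, z axes.
In Python, from bench import bot gives the robot as it stands. The module is installed in compiled form; this text tells all that it offers.
- The arm moves only by the tool jog_arm, called after "Call:" as a command line: name --argument value ..., lists and objects as JSON in quotes. Schema: {"type":"object","properties":{"steps":{"type":"array","items":{"type":"number"},"minItems":4,"maxItems":20},"jaw":{"type":"number"},"squeeze":{"type":"number"},"only":{"type":"string"},"quiet":{"type":"boolean"},"lines":{"type":"string"}},"required":["steps"],"additionalProperties":false}. steps is one flat list of numbers that holds 1 to 5 rows one after another, with no inner brackets; each row has 4 numbers: dx, dy, dz in fractions of the full range, 1 being 0.6 m, then a turn about the tool's z in fractions of the full range, 1 being pi rad; each row is the pose to reach, as a shift and turn from the pose commanded when the call began, along the tool's axes at that moment; what a row does not reach only later rows make up. A row lasts 1/8 s, in which the tool goes at most 0.0625 m and 0.188 rad, less where a joint would pass 70% of its speed; a pose out of reach is approached as far as the arm can. jaw is the opening from 0.0 (shut) to 1.0 (fully open), set as the call begins (left out keeps the last). The fingers move at their own pace and stop on an object; squeeze is the grip in N (left out, the last holds). Time passes only in rows, so rows that do not move let the fingers close. The tool returns the time, the measured TCP pose, the force, the opening and the grip force at its end. only (a regular expression) keeps the lines of the reply that match it, lines (a string "A,B") keeps lines A to B, and quiet returns only ok. No shift or turn number may pass 1 either way. Input that does not fit is refused with a message, and nothing moves.
- bot.read_state(): the state, without advancing time (a new reading comes with each control period).
- bot.grab_frame(name): name is "side" or "top"; returns a dict with "frame" (400x640x3 uint8, red, green, blue), "range_z" (400x640 float32, m along the optical axis (not along the pixel's ray), 0 where there is no reading), "fx", "fy", "cx", "cy" (pixels), "R" (3x3) and "t" (3): a world point X has camera coordinates R X + t. Camera axes: x right, y down, z forward; pixel columns grow to the right and rows downward; lengths in m; the calibration is good to about 2 mm. A picture is of the moment at which its call begins.
- bot.sign_off(): hands the job in; it is judged then, once.
The state is a dict: "t": time; "q": joint angles; "joint_vel": joint speeds; "joint_efforts": joint torques, N m; "tcp_pos": TCP position; "ee_rot": TCP orientation; "force": force on the tool from outside, world axes, zero at the start; "ft_torque": the same for the moment, N m; "width": opening from 0.0 (shut) to 1.0 (fully open); "finger_force": force on a finger pad.
Only numpy, scipy, OpenCV 4.12 (cv2) and the standard library are available. Lean on these libraries where they do the work, as an engineer would, in place of code of your own. Each camera call takes 0.05 s, during which the arm holds its last target. There are 200 camera calls.

## Working session

There is one attempt and no reset: what is moved stays moved. The work goes in short steps, Python scripts to look and compute and a tool call to move; the robot and the scene stay as the last step left them, time stands still between calls to the robot, and variables do not carry over. Pictures are saved under pics/ and viewed, at most 10 in all, crops included, and the job is handed in when it is done.

```bash
mkdir -p pics; python3 - <<'E'
from bench import bot
import cv2,numpy as np
s=bot.read_state();print(s['t'],s['tcp_pos'],s['ee_rot'],s['width'],s['force'])
for n in('top','side'):
    f=bot.grab_frame(n);np.savez(n,**f);cv2.imwrite(f'pics/{n}1.png',f['frame'][:,:,::-1]);print(n,f['fx'],f['cx'],f['cy'],f['R'],f['t'])
E
```

```text
0.0 [ 0.1828851  -0.54493808  0.2493993 ] [[ 9.48050277e-01  3.18120470e-01 -1.94549399e-04]
 [ 3.18120484e-01 -9.48049633e-01  1.11892498e-03]
 [ 1.71510453e-04 -1.12268728e-03 -9.99999355e-01]] 1.0012249797846668 [ 0.94551644  0.32236978 -0.04658637]
top 371.9893551085617 317.41615518101156 205.44912876198336 [[ 0.00542087 -0.99973889 -0.02219839]
 [-0.98366241 -0.00133655 -0.180018  ]
 [ 0.17994133  0.02281157 -0.98341281]] [0.30956645 0.51534538 0.85859947]
side 493.6914436146523 316.2053610177256 198.76132591627373 [[-0.98551101 -0.16817071 -0.02206021]
 [-0.08889122  0.62287683 -0.77725337]
 [ 0.14445204 -0.7640308  -0.62880088]] [ 0.54589994 -0.0529483   1.08861722]
```

View pics/top1.png

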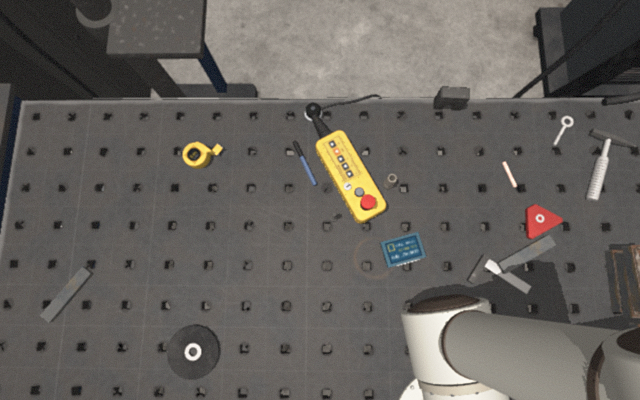

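View pics/side1.png

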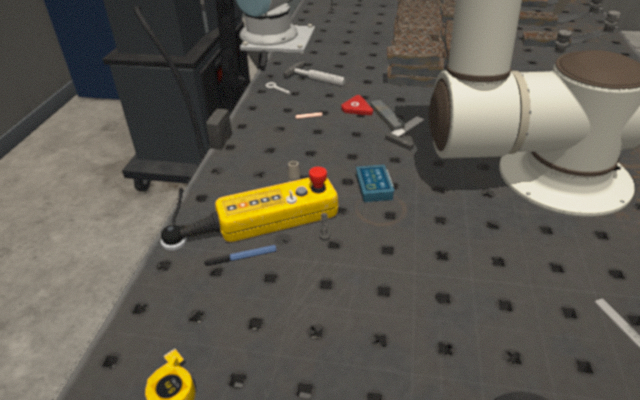

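Top view: pendant centred near (352,178), red stop (369,202), grey button (359,192), white key switch (349,186), nozzle (392,180), tin (403,249). Side view: red stop (318,178), button (301,191), key (291,198), nozzle (294,170), bolt (324,228). Now I measure.

```bash
cat > h.py <<'E'
import numpy as np,cv2
def ray(f,u,v,z):
    d=f['R'].T@np.array([(u-f['cx'])/f['fx'],(v-f['cy'])/f['fy'],1]);c=-f['R'].T@f['t'];return c+d*(z-c[2])/d[2]
def proj(f,X):
    p=f['R']@X+f['t'];return np.array([f['fx']*p[0]/p[2]+f['cx'],f['fy']*p[1]/p[2]+f['cy']])
def tri(f1,a,f2,b):
    A=[];B=[]
    for f,(u,v) in((f1,a),(f2,b)):
        for i,k in((0,(u-f['cx'])/f['fx']),(1,(v-f['cy'])/f['fy'])):
            A.append(f['R'][i]-k*f['R'][2]);B.append(k*f['t'][2]-f['t'][i])
    return np.linalg.lstsq(np.array(A),np.array(B),rcond=None)[0]
def mask(f,lo,hi,roi):
    h=cv2.cvtColor(f['frame'],cv2.COLOR_RGB2HSV);m=cv2.inRange(h,lo,hi);r=np.zeros_like(m);a,b,c,d=roi;r[b:d,a:c]=m[b:d,a:c];return r
def cen(m):
    n,l,s,c=cv2.connectedComponentsWithStats(m);i=1+s[1:,4].argmax();return c[i],s[i,4],l==i
E
python3 - <<'E'
from h import *
T=dict(np.load('top.npz'));S=dict(np.load('side.npz'))
R={}
for n,f,roi in(('T',T,(300,110,400,235)),('S',S,(200,150,350,250))):
    r=cen(mask(f,(0,150,90),(6,255,255),roi));print(n,'red',r[0],r[1]);R[n]=r[0]
    m=mask(f,(0,110,60),(35,255,255),roi);c=cen(m);
    print('yellow',c[0],c[1]);R[n+'m']=c[2]
print('stop tri',tri(T,R['T'],S,R['S']), ray(T,*R['T'],.096),ray(S,*R['S'],.09))
# top-face points from depth
P=[]
for f,k in((T,'Tm'),(S,'Sm')):
    v,u=np.nonzero(R[k]);z=f['range_z'][v,u];ok=z>0
    c=np.c_[(u-f['cx'])/f['fx']*z,(v-f['cy'])/f['fy']*z,z][ok];X=(c-f['t'])@f['R']
    t=X[(abs(X[:,2]-.056)<.006)]
    rc=cv2.minAreaRect((t[:,:2]*1000).astype(np.float32));print(k,len(t),np.median(t[:,2]),rc)
for n,f,b in(('tb',T,(300,120,410,230)),('sb',S,(265,155,350,245))):
    cv2.imwrite(f'pics/{n}.png',cv2.resize(f['frame'][b[1]:b[3],b[0]:b[2],::-1],None,fx=5,fy=5,interpolation=cv2.INTER_CUBIC))
E
```

```text
T red [367.45341615 201.59627329] 161
yellow [350.44025367 176.52169559] 2996
S red [317.47857143 175.61428571] 280
yellow [276.34698113 206.99584906] 5300
stop tri [0.51681878 0.19324877 0.08573141] [0.51514105 0.19442    0.096     ] [0.51545032 0.19903075 0.09      ]
Tm 2489 0.0558310638038982 ((593.4208984375, 231.8452911376953), (235.44952392578125, 81.92802429199219), 28.858177185058594)
Sm 2722 0.05546438024792737 ((589.8869018554688, 236.3728485107422), (235.63253784179688, 123.82353973388672), 14.315438270568848)
```

View pics/tb.png

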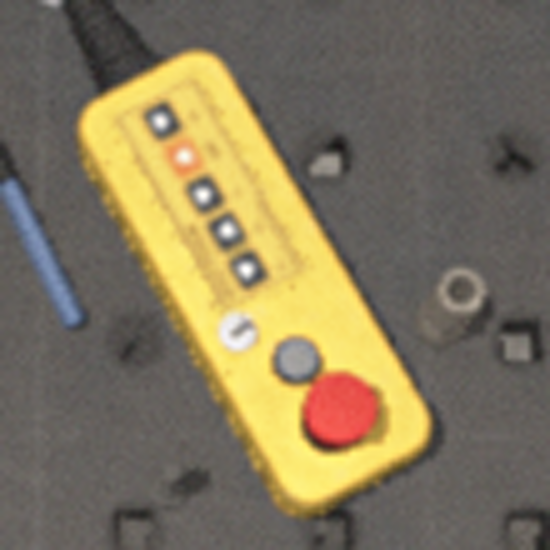

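View pics/sb.png

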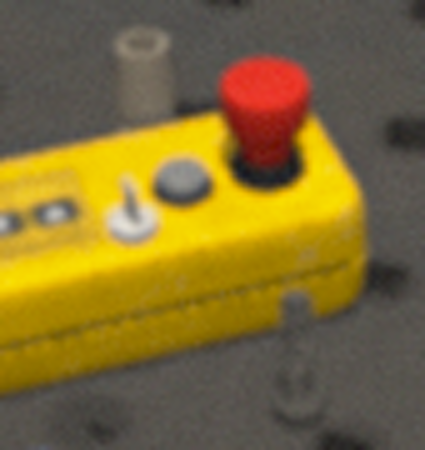

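The top crop shows the button at crop (297,359) → (359,191.5), and the key clear of it. The side crop shows the button top at (183,177) → (301.3,190). Next I check the model against the rays and work out the tool shift.

```bash
python3 - <<'E'
from h import *
from bench import bot
T=dict(np.load('top.npz'));S=dict(np.load('side.npz'))
print('btn rays',ray(T,359,191.4,.0655),ray(S,301.3,190.1,.0655),tri(T,(359,191.4),S,(301.3,190.1)))
a=np.deg2rad(28.86);y=-np.array([np.cos(a),np.sin(a)]);x=np.array([y[1],-y[0]]);c=np.array([.5934,.2318])
W=lambda px,py:c+x*px/1e3+y*(py-45)/1e3
for n,p,z in(('btn',(4,95),.0655),('stop',(4,130),.0985),('keybase',(22,69),.062)):
    X=np.r_[W(*p),z];print(n,X,'T',proj(T,X),'S',proj(S,X))
s=bot.read_state();g=np.r_[W(4,93.5),.25];print('target',g,'tool shift',s['ee_rot'].T@(g-s['tcp_pos']))
E
```

```text
btn rays [0.54608131 0.21082533 0.0655    ] [0.54476394 0.2174444  0.0655    ] [0.54685592 0.21029688 0.05987374]
btn [0.54767923 0.21116965 0.0655    ] T [358.84723732 190.75299588] S [300.45074059 188.01514809]
stop [0.51702617 0.19427617 0.0985    ] T [367.61968507 200.58916446] S [316.99307411 170.5486152 ]
keybase [0.561762   0.23948353 0.062     ] T [346.9615254 185.4050979] S [290.492459   197.76906552]
target [0.54899293 0.21189366 0.25      ] tool shift [ 5.87880183e-01 -6.00981056e-01  2.01228939e-04]
```

The rows are not in the units I measure in: shifts go in shares of 0.6 m and turns go in shares of pi rad. I convert before sending: -0.215 m is -0.3583, -0.043 m is -0.0717.

Call:
jog_arm --steps '[0.07,-0.0717,0,0,0.14,-0.1433,0,0,0.21,-0.215,0,0,0.28,-0.2867,0,0,0.35,-0.3583,0,0]' --jaw 0.0 --squeeze 20

```text
t: 0.72
tcp_pos: [0.3139, -0.2726, 0.2499]
ee_rot: [[0.948, 0.318, 0.0], [0.318, -0.948, 0.0], [0.0, -0.0, -1.0]]
force: [2.1, -0.0, 1.5]
width: -0.001
finger_force: 0.0
```

Call:
jog_arm --steps '[0.07,-0.0717,0,0,0.14,-0.1433,0,0,0.21,-0.215,0,0,0.28,-0.2867,0,0,0.35,-0.3583,0,0]'

```text
t: 1.35
tcp_pos: [0.4447, -0.0018, 0.2501]
ee_rot: [[0.948, 0.318, 0.0], [0.318, -0.948, -0.0], [0.0, 0.0, -1.0]]
force: [1.4, -1.2, -0.3]
width: -0.001
finger_force: 0.0
```

Call:
jog_arm --steps '[0.07,-0.0717,0,-0.0127,0.14,-0.1433,0,-0.0255,0.21,-0.215,0,-0.0414,0.28,-0.285,0,-0.0573,0.28,-0.285,0,-0.0573]'

```text
t: 1.98
tcp_pos: [0.5497, 0.2148, 0.2484]
ee_rot: [[0.874, 0.486, -0.002], [0.486, -0.874, 0.0], [-0.002, -0.001, -1.0]]
force: [-0.7, -0.3, -0.7]
width: 0.001
finger_force: 0.0
```

```bash
cat > d.py <<'E'
from bench import bot
import numpy as np,sys
s=bot.read_state();g=np.array([float(v) for v in sys.argv[1:4]])
print(s['t'],s['tcp_pos'],s['ee_rot'][:,0],s['force'],s['width'],'shift',s['ee_rot'].T@(g-s['tcp_pos']))
E
python3 d.py .549 .212 .13
```

```text
1.975 [0.54965936 0.21480189 0.24844922] [ 0.87376511  0.48634457 -0.00186931] [-0.73490885 -0.30093759 -0.71938713] 0.0005516050409281147 shift [-0.00171739  0.00225907  0.11845021]
```

Scaled: 0.118 m is 0.1967, 0.1 m is 0.1667.

Call:
jog_arm --steps '[-0.0017,0.0033,0.0833,0,-0.0017,0.0033,0.1667,0,-0.0017,0.0033,0.1967,0,-0.0017,0.0033,0.1967,0]'

```text
t: 2.48
tcp_pos: [0.5491, 0.2091, 0.1321]
ee_rot: [[0.876, 0.482, -0.001], [0.482, -0.876, -0.0], [-0.001, -0.0, -1.0]]
force: [0.3, -0.3, 1.5]
width: 0.001
finger_force: 0.0
```

```bash
python3 d.py .549 .212 .0925
python3 - <<'E'
from bench import bot
import cv2,numpy as np
o=[]
for n,b in(('top',(300,110,420,240)),('side',(240,90,360,220))):
    f=bot.grab_frame(n);np.savez(n+'2',**f);o.append(cv2.resize(f['frame'][b[1]:b[3],b[0]:b[2],::-1],None,fx=3.3,fy=4.4,interpolation=cv2.INTER_CUBIC) if 0 else cv2.resize(f['frame'][b[1]:b[3],b[0]:b[2],::-1],None,fx=3.3,fy=3.3,interpolation=cv2.INTER_CUBIC))
cv2.imwrite('pics/c1.png',np.hstack(o))
E
```

```text
2.475 [0.54910595 0.20911823 0.13207344] [ 0.87599306  0.48232268 -0.0009959 ] [ 0.30189163 -0.25921995  1.51421125] 0.0005897541867201252 shift [ 0.00133654 -0.00256371  0.03957289]
```

View pics/c1.png

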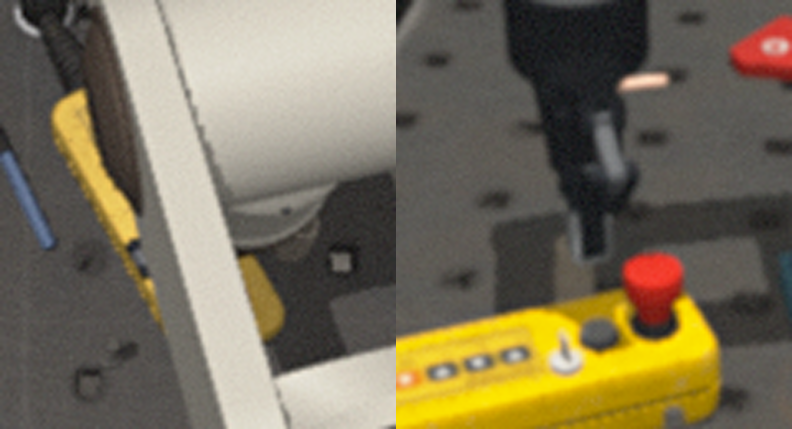

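The side view shows the shut fingertips at crop (592,258), directly above and in line with the grey button (600,330), clear of the stop and key. I use this to tie the fingertip to the camera.

```bash
python3 d.py .549 .212 .0925; python3 - <<'E'
from h import *
from bench import bot
S=dict(np.load('side2.npz'));s=bot.read_state();p=s['tcp_pos'];R=s['ee_rot']
for d in(.019,.006):
    X=p+R[:,2]*d;print(d,'centre',proj(S,X));
    for a in(-.011,.011):
        for b in(-.0145,.0145): print(proj(S,X+R[:,0]*a+R[:,1]*b))
b=S['frame'][130:200,270:340];g=cv2.cvtColor(b,cv2.COLOR_RGB2GRAY)
m=(g<75).astype(np.uint8)
print('\n'.join(''.join('#' if v<60 else '+' if v<80 else '.' for v in r) for r in g[20:45,10:60]))
E
```

```text
2.575 [0.55003671 0.20951699 0.13404066] [0.87587165 0.4825388  0.00227366] [ 0.05554745 -0.56851268  0.19321054] 0.003537312235927152 shift [ 0.00019567 -0.00269846  0.0415397 ]
0.019 centre [298.27389763 166.70650204]
[306.18061224 169.68011922]
[301.45473425 161.45249299]
[295.00071012 172.11305348]
[290.50173423 163.78348789]
0.006 centre [297.97937719 161.04440755]
[305.95379947 163.99500951]
[301.19203436 155.82533078]
[294.67261131 166.41636729]
[290.14184381 158.14445562]
..........+####################++++...............
...........+####################+++++....+.+++++++
...........+########################++++++########
............###########################++#########
.....++++++++++###################################
+++++++###+++.+#########+################+#####+##
+###+######++..+#######+++########################
##########+++..+#######+++########################
##+########+...+#######+++#########+#++###########
+##########++..+########++####+###################
#########+++....########+++#######################
########++++....+#######++########################
#######++.......########+++#############+#########
#######++.......+#######+++############+++++++++++
#####+#+........+#######+++########++++++.+..++...
###+##+++.......+#######+++#######+++.............
########+.......+#######++#######++...............
####+##++.......+######++++####+++................
#######++........+++.++++##+#++...................
########+...........+++++###++....................
####+##++..........++#######+.....................
#######+...........++#######+.....................
#######+...........++#######+.....................
#######++..........++######++.....................
#+#####++..........++#######++....................
```

Scaled: 0.04 m is 0.0667, 0.025 m is 0.0417.

Call:
jog_arm --steps '[0,-0.005,0.0167,0,0,-0.005,0.0417,0,0,-0.005,0.0667,0,0,-0.005,0.0667,0,0,-0.005,0.0667,0]'

```text
t: 3.2
tcp_pos: [0.5479, 0.2122, 0.0922]
ee_rot: [[0.876, 0.483, 0.0], [0.483, -0.876, 0.0], [0.0, -0.0, -1.0]]
force: [0.4, -0.4, 0.0]
width: 0.0
finger_force: 0.0
```

Call:
jog_arm --steps '[0,0,0,0,0,0,0,0]'

```text
t: 3.45
tcp_pos: [0.548, 0.2122, 0.0925]
ee_rot: [[0.876, 0.483, 0.001], [0.483, -0.876, 0.0], [0.001, 0.0, -1.0]]
force: [-0.8, -0.1, 0.3]
width: 0.003
finger_force: 0.0
```

```bash
python3 d.py .549 .213 .0845
```

```text
3.45 [0.54796985 0.2121995  0.09245688] [8.75763614e-01 4.82739696e-01 6.91878180e-04] [-0.84827246 -0.10743725  0.30977023] 0.002596440354108765 shift [ 0.00128309 -0.00020443  0.00795775]
```

Call:
jog_arm --steps '[0.0017,0,0.0067,0,0.0017,0,0.01,0,0.0017,0,0.01,0]'

```text
t: 3.82
tcp_pos: [0.5486, 0.2126, 0.0857]
ee_rot: [[0.876, 0.483, -0.0], [0.483, -0.876, -0.0], [-0.0, -0.0, -1.0]]
force: [-0.0, -0.6, -0.1]
width: -0.001
finger_force: 0.0
```

```bash
python3 d.py .549 .213 .082
```

```text
3.825 [0.54856121 0.21261432 0.08574891] [ 8.75756235e-01  4.82753433e-01 -3.73143538e-04] [-0.04763295 -0.64279614 -0.08384003] -0.0008480988132607318 shift [ 0.00057186 -0.00012516  0.00374873]
```

Call:
jog_arm --steps '[0,0,0.0017,0,0,0,0.0033,0,0,0,0.0033,0]'

```text
t: 4.2
tcp_pos: [0.5487, 0.2126, 0.0841]
ee_rot: [[0.876, 0.483, 0.0], [0.483, -0.876, 0.0], [0.0, -0.0, -1.0]]
force: [0.8, -1.3, 0.6]
width: 0.0
finger_force: 0.3
```

```bash
python3 d.py .549 .213 .082
```

```text
4.2 [0.54869803 0.2126478  0.08405415] [8.75749528e-01 4.82765720e-01 1.54672392e-04] [ 0.81876472 -1.27256248  0.60535862] 7.263220578453483e-05 shift [ 0.00043416 -0.00016256  0.00205422]
```

Possibly just touching; another 1.5 mm.

Scaled: 0.0015 m is 0.0025, 0.001 m is 0.0017.

Call:
jog_arm --steps '[0,0,0.0017,0,0,0,0.0025,0,0,0,0.0025,0]'

```text
t: 4.58
tcp_pos: [0.5487, 0.2127, 0.0827]
ee_rot: [[0.876, 0.483, 0.0], [0.483, -0.876, 0.0], [0.0, -0.0, -1.0]]
force: [-0.3, 0.2, 5.0]
width: -0.001
finger_force: 2.4
```

```bash
python3 d.py .549 .213 .08
```

```text
4.575 [0.5487253  0.21266001 0.08273639] [8.75748108e-01 4.82768250e-01 2.59494985e-04] [-0.34506107  0.24344639  5.02592085] -0.0009406221343689934 shift [ 0.00040399 -0.00016502  0.0027365 ]
```

Scaled: 0.001 m is 0.0017, 0.0005 m is 0.0008.

Call:
jog_arm --steps '[0,0,0.0008,0,0,0,0.0017,0,0,0,0.0017,0,0,0,0.0017,0]'

```text
t: 5.08
tcp_pos: [0.5488, 0.2127, 0.0819]
ee_rot: [[0.876, 0.483, 0.0], [0.483, -0.876, 0.0], [0.0, 0.0, -1.0]]
force: [-1.9, -0.0, 7.4]
width: 0.004
finger_force: 3.7
```

```bash
python3 d.py .549 .213 .08
```

```text
5.075 [0.54876154 0.21267278 0.08190505] [8.75744002e-01 4.82775595e-01 4.10049985e-04] [-1.86065448 -0.04322804  7.36602599] 0.003668733370338368 shift [ 0.00036603 -0.00017148  0.0019052 ]
```

Scaled: 0.0006 m is 0.001, 0.0005 m is 0.0008.

Call:
jog_arm --steps '[0,0,0.0008,0,0,0,0.001,0,0,0,0.001,0]'

```text
t: 5.45
tcp_pos: [0.5488, 0.2127, 0.0817]
ee_rot: [[0.876, 0.483, 0.001], [0.483, -0.876, 0.0], [0.001, 0.0, -1.0]]
force: [-4.4, -0.5, 13.1]
width: 0.002
finger_force: 6.4
```

Call:
jog_arm --steps '[0,0,-0.005,0,0,0,-0.0167,0,0,0,-0.0417,0,0,0,-0.0833,0,0,0,-0.0833,0]'

```text
t: 6.08
tcp_pos: [0.5496, 0.2129, 0.1336]
ee_rot: [[0.876, 0.483, 0.004], [0.483, -0.876, 0.001], [0.004, 0.001, -1.0]]
force: [0.8, 0.0, 1.0]
width: -0.004
finger_force: 0.0
```

```bash
python3 d.py .5175 .1955 .1325
```

```text
6.075 [0.54958312 0.21290719 0.13357359] [0.87570782 0.48282846 0.00353557] [0.76438813 0.04969042 1.01976129] -0.003552044402263926 shift [-0.03650392 -0.00024784  0.00094433]
```

The button bottomed out at 13 N and the hand is lifted off. Next I move over the red stop.

Scaled: -0.036 m is -0.06, -0.018 m is -0.03.

Call:
jog_arm --steps '[-0.03,0,0,0,-0.06,0,0,0,-0.06,0,0,0,-0.06,0,0,0]'

```text
t: 6.58
tcp_pos: [0.5176, 0.1954, 0.1311]
ee_rot: [[0.876, 0.483, 0.0], [0.483, -0.876, 0.0], [0.0, -0.0, -1.0]]
force: [0.7, 0.0, 1.1]
width: -0.0
finger_force: 0.0
```

```bash
python3 d.py .5175 .1955 .120
```

```text
6.575 [0.51759948 0.19542814 0.13107748] [8.75801916e-01 4.82670471e-01 4.69755651e-04] [0.74580663 0.04638688 1.08045019] -0.00047336792720226677 shift [-5.76431125e-05 -1.10774448e-04  1.10774570e-02]
```

Call:
jog_arm --steps '[0,0,0.0133,0,0,0,0.0233,0,0,0,0.0233,0]'

```text
t: 6.95
tcp_pos: [0.517, 0.1953, 0.1161]
ee_rot: [[0.876, 0.483, -0.001], [0.483, -0.876, -0.0], [-0.001, -0.0, -1.0]]
force: [-0.3, -0.6, -0.6]
width: -0.001
finger_force: 0.0
```

```bash
python3 d.py .5175 .1955 .111
```

```text
6.95 [0.51696967 0.19527394 0.11613107] [ 0.87572684  0.48280555 -0.00113572] [-0.30874725 -0.62507679 -0.57710182] -0.000955580797316041 shift [5.79392808e-04 6.03936476e-05 5.13038630e-03]
```

Call:
jog_arm --steps '[0,0,0.0017,0,0,0,0.0033,0,0,0,0.005,0,0,0,0.005,0]'

```text
t: 7.45
tcp_pos: [0.5172, 0.1953, 0.114]
ee_rot: [[0.876, 0.483, 0.0], [0.483, -0.876, 0.0], [0.0, -0.0, -1.0]]
force: [0.1, 0.1, 0.7]
width: 0.001
finger_force: 0.6
```

Call:
jog_arm --steps '[0,0,0.0017,0,0,0,0.0033,0,0,0,0.0033,0]'

```text
t: 7.82
tcp_pos: [0.5173, 0.1953, 0.1125]
ee_rot: [[0.876, 0.483, 0.001], [0.483, -0.876, 0.0], [0.001, 0.0, -1.0]]
force: [-3.2, -1.0, 9.9]
width: -0.001
finger_force: 5.0
```

Call:
jog_arm --steps '[0,0,0,0,0,0,0,0]'

```text
t: 8.07
tcp_pos: [0.5173, 0.1953, 0.1126]
ee_rot: [[0.876, 0.483, 0.001], [0.483, -0.876, 0.0], [0.001, 0.0, -1.0]]
force: [-2.4, 0.1, 10.2]
width: -0.001
finger_force: 5.0
```

Call:
jog_arm --steps '[0,0,0.0008,0,0,0,0.0017,0,0,0,0.0017,0]'

```text
t: 8.45
tcp_pos: [0.5174, 0.1953, 0.1124]
ee_rot: [[0.876, 0.483, 0.001], [0.483, -0.876, 0.0], [0.001, 0.0, -1.0]]
force: [-7.0, -1.2, 20.9]
width: 0.002
finger_force: 10.4
```

Scaled: -0.14 m is -0.2333, -0.08 m is -0.1333.

Call:
jog_arm --steps '[0,0,-0.005,0,0,0,-0.0333,0,0,0,-0.1333,0,0,0,-0.2333,0,0,0,-0.2333,0]'

```text
t: 9.07
tcp_pos: [0.5184, 0.1956, 0.2568]
ee_rot: [[0.876, 0.483, 0.008], [0.483, -0.876, 0.002], [0.008, 0.002, -1.0]]
force: [0.3, -1.1, -1.4]
width: -0.004
finger_force: 0.0
```

```bash
python3 - <<'E'
from h import *
from bench import bot
S0=dict(np.load('side.npz'));S=bot.grab_frame('side')
for f in(S0,S):
    m=mask(f,(0,150,90),(6,255,255),(290,150,345,205));c=cen(m);v,u=np.nonzero(c[2]);print(c[0],c[1],v.min(),v.max(),u.min(),u.max())
X=np.array([.517,.1953,.0985]);print(proj(S,X)-proj(S,X-[0,0,.006]))
def cut(f):return cv2.resize(f['frame'][140:220,270:350,::-1],None,fx=4.8,fy=4.8,interpolation=cv2.INTER_CUBIC)
cv2.imwrite('pics/c2.png',np.hstack([cut(S0),cut(S)]))
E
```

```text
[317.47857143 175.61428571] 280 167 187 309 326
[317.59469697 177.22348485] 264 169 187 309 327
[-0.06554697 -2.51863945]
```

View pics/c2.png

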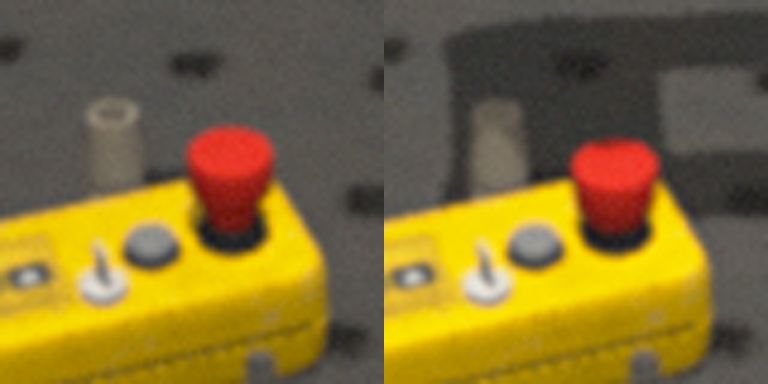

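The before/after crops show the red head sitting lower (its top at about row 128, then 141, so about 2.7 px against 2.5 px expected for 6 mm). The button and key look unchanged. Next I refine this to subpixel level.

```bash
python3 - <<'E'
from h import *
from bench import bot
def edge(f):
    b=f['frame'][155:185,313:323].astype(float);r=(b[:,:,0]-b[:,:,1]).mean(1);h=r.max()/2;i=np.argmax(r>h);return 155+i-1+(h-r[i-1])/(r[i]-r[i-1])
a=edge(np.load('side.npz'));a2=edge(np.load('side2.npz'));
print(a,a2,[edge(bot.grab_frame('side')) for _ in range(4)])
E
```

```text
166.39477503628447 166.64924346629985 [np.float64(169.28559176672385), np.float64(169.34103019538188), np.float64(169.37859712230215), np.float64(169.37985865724383)]
```

Call:
jog_arm --steps '[0,0,0,0,0,0,0,0]'

```text
t: 9.57
tcp_pos: [0.517, 0.1953, 0.2505]
ee_rot: [[0.876, 0.483, -0.001], [0.483, -0.876, -0.0], [-0.001, -0.0, -1.0]]
force: [0.1, -0.9, 0.1]
width: 0.005
finger_force: 0.0
```

```bash
python3 -c "
from bench import bot
print(bot.sign_off())"
```

```text
the job is handed in; nothing more can be done
None
```

The stop check is done and handed in at about 9.6 s; sign-off returned no verdict. I pressed the grey button fully in (13 N) and let it spring back, then pushed the red stop to its end (about 21 N peak; the side camera shows it down about 6 mm) and drew the hand about 14 cm clear.

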